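# Open the core tote's gate and hold it wide

### The job

Open the blue tote of sand cores for loading: squeeze the two black tabs of the catch with the red tag in as far as they go, only then those of the catch with the yellow tag. Take the gate by its black upright handle, swing it past the click of its detent to about 80 degrees open, and finish while still holding the handle there, as the gate is sprung and drifts back when let go. Leave the cores, the bottle and the brush where they are.

Things in the scene. Friction and masses are not known exactly. Their poses are not given: they have to be found in the camera images.
- tote: blue steel cage with a dark floor, fixed to the bench. Origin on the bench in the gate's plane, midway along the front; x into the cage (170 mm deep), y along the front towards the gate's free end (300 mm long), z up; rails' top 100 mm high. A 6 mm plate with the detent's sprung ball lies in front of the hinge half, to x = -114 mm
- catch_a: steel base plate (30 x 76 x 7 mm) of the pinch catch nearer the gate's hinge; fixed on the tote's front top rail, 140 mm from the other. Origin: centre of its underside, 100 mm above the bench. x into the tote, y along the rail towards the gate's free end, z up. Two upright black tabs at y = +26 and -26 mm: 8 mm thick, 22 mm wide in x, 9 to 59 mm above the origin, 60 mm over their outer faces
- catch_b: steel base plate (30 x 76 x 7 mm) of the pinch catch nearer the gate's free end; fixed on the tote's front top rail, 140 mm from the other. Origin: centre of its underside, 100 mm above the bench. x into the tote, y along the rail towards the gate's free end, z up. Two upright black tabs at y = +26 and -26 mm: 8 mm thick, 22 mm wide in x, 9 to 59 mm above the origin, 60 mm over their outer faces
- red_tag: flat red marker, 20 x 64 x 6 mm, fixed on the rail 28 mm behind (tote +x) one of the two catches: this catch is released first. Origin under its centre, 100 mm above the bench
- yellow_tag: flat yellow marker, 20 x 64 x 6 mm, fixed on the rail 28 mm behind (tote +x) the other catch: this catch is released second. Origin under its centre
- a_left (a joint): inward travel of catch_a's +y tab: 0 out, 0.015 m fully in (both in: 30 mm over outer faces); starts at 0 to 0.002. Resists with about 4 N, stays where pushed. Its steel hook, in front of a prong on the gate, blocks the gate; it is clear once the tab is 0.008 in
- a_right (a joint): inward travel of catch_a's -y tab: 0 out, 0.015 m fully in (both in: 30 mm over outer faces); starts at 0 to 0.002. Resists with about 4 N, stays where pushed. Its steel hook, in front of a prong on the gate, blocks the gate; it is clear once the tab is 0.008 in
- b_left (a joint): inward travel of catch_b's +y tab: 0 out, 0.015 m fully in (both in: 30 mm over outer faces); starts at 0 to 0.002. Resists with about 4 N, stays where pushed. Its steel hook, in front of a prong on the gate, blocks the gate; it is clear once the tab is 0.008 in
- b_right (a joint): inward travel of catch_b's -y tab: 0 out, 0.015 m fully in (both in: 30 mm over outer faces); starts at 0 to 0.002. Resists with about 4 N, stays where pushed. Its steel hook, in front of a prong on the gate, blocks the gate; it is clear once the tab is 0.008 in
- gate (a joint): gate angle, rad: 0 shut, grows as the free end swings out of the front (tote -x; counter-clockwise from above), stop at 1.6. Grey barred gate, 270 mm long, 8 mm thick, 100 mm high (prongs to 127). A spring closes it: 1 N at the handle when shut, 3 N wide open. A detent between about 0.6 and 0.9 rad takes a few N more. Let go when wide, it drifts back to the detent
- gate_handle: black upright round handle, 18 mm in diameter (24 mm cap disc at its top 4 mm), on a bracket 50 mm out from the gate's front, 200 mm along the gate from the hinge. Origin on its axis, 140 mm above the bench; the grip runs from 48 mm below the origin to 30 mm above. It is a sleeve that turns freely on its pin (up to 3 rad either way)
- gate_hinge (a point): point on the gate's upright hinge axis, 140 mm above the bench (tote frame x = 0, y = -130 mm); the handle moves on a circle of 206 mm radius around it
- core_a: tan sand core, a waisted upright bobbin 38 mm in diameter, 72 mm tall, standing inside the tote; origin at the centre of its foot; leave it
- core_b: another such sand core standing inside the tote; leave it
- dope_bottle: grey squeeze bottle with a red nozzle, 52 mm in diameter, 150 mm tall, standing on the bench to the right; origin under its centre; leave it
- brush: hand brush lying on the bench to the left of the tote; leave it

How it is judged (in metres and radians):
On the way, in this order (a step that is already met when the one before it is completed fails the run):
1. both tabs of the red-tagged catch squeezed in by 8 mm or more (((horizontal distance between red_tag and catch_a below 0.07 m and value of joint each of a_left, a_right above 0.008 m) or (horizontal distance between red_tag and catch_b below 0.07 m and value of joint each of b_left, b_right above 0.008 m))), for 0.2 s.
2. then both tabs of the other catch too (value of joint each of a_left, a_right, b_left, b_right above 0.008 m), for 0.2 s.
3. the gate swung past its detent (over 0.9 rad) by its handle (value of joint gate above 0.9 rad and contact force between the fingers and gate_handle above 0.5 N), for 0.1 s.
At the end, for the whole second after the job is handed in: the fingers hold the handle (over 0.5 N of contact) with the gate still and more than 1.2 rad (69 degrees) open, all four catch tabs in by 8 mm or more, and the cores, bottle and brush within 30 mm of where they began (all of step 2 and value of joint gate above 1.2 rad and velocity of joint gate between -0.1 and 0.1 rad/s and contact force between the fingers and gate_handle above 0.5 N and distance of each of core_a, core_b, dope_bottle, brush from where it was at the start of the episode below 0.03 m); the arm keeps its last pose, push and grip.
It fails at once if a tab of the yellow-tagged catch pushed in by over 5 mm before both tabs of the red-tagged one are in by 8 mm ((horizontal distance between red_tag and catch_a below 0.07 m and value of joint any of b_left, b_right above 0.005 m and value of joint any of a_left, a_right below 0.008 m) or (horizontal distance between red_tag and catch_b below 0.07 m and value of joint any of a_left, a_right above 0.005 m and value of joint any of b_left, b_right below 0.008 m)).
It fails at once if either sand core in the tote moved by over 30 mm (distance of core_a from where it was at the start of the episode above 0.03 m).
It fails at once if the other sand core in the tote moved by over 30 mm (distance of core_b from where it was at the start of the episode above 0.03 m).
It fails at once if the grey bottle moved by over 30 mm (distance of dope_bottle from where it was at the start of the episode above 0.03 m).
It fails at once if the brush moved by over 30 mm (distance of brush from where it was at the start of the episode above 0.03 m).
It also fails if it takes over 58 s, if anything falls off the work surface, if the arm or the gripper's body presses on something with over 40 N, if the wrist force passes 120 N, or if a joint passes its speed limit or range.

### The arm

A 6-joint arm with a two-finger parallel gripper is mounted at the origin on the work surface. World frame = base frame: x ahead of the robot, y to its left, z up, the work surface at z = 0. Lengths are in m, angles in degrees, forces in N, time in s.
With the tool pointing down it reaches from about 0.3 to 0.75 m from the base axis. Payload 8.5 kg.
Tool frame: the origin (TCP) lies between the finger pads; the fingertips stand 14 mm ahead of it and the grasp point (between the pads) lies 5 mm behind it; x points along the fingers, z is the direction in which the jaws open and shut, and the axes are right-handed (so a half turn about x gives the same grasp; the last joint's range is limited). The gripper opens to 85 mm and grips with 20 to 120 N. Pads are 22 mm wide; open, the fingers measure 114 mm over their backs; the gripper's body (76 mm by 85 mm) begins 54 mm behind the grasp point. The pads swing forward as they close: fully open they stand 13 mm farther back than shut.
Start: joints at [61.92, 21.807, 74.336, -0, 83.858, -12.336], TCP at [0.149, 0.529, 0.245] pointing down, gripper open.
Joint ranges: [-178.18, 178.18], [-50.72, 133.34], [12.68, 142.11], [-81.47, 261.47], [9.98, 163.14], [-165.26, 165.26]. Speed limits (degrees/s): [136.94, 136.94, 180, 180, 180, 180].

### API

Orientations are given as a 3x3 rotation matrix whose columns are the frame's x, y, z axes.
In Python, from rig import env gives the robot as it stands.
- The arm moves only by the shell command python3 -m jog 'ROWS' [FORCE]. ROWS is JSON, a list of rows, each a list of 5 numbers: the opening, from -1 (shut) to 1 (fully open), so that 0 is half open, then the shift along the tool's x, y, z in m, then the turn about the tool's x in rad. In form: [[claw, dx, dy, dz, yaw], ...]. A call has 1 to 20 rows; each row is the pose to reach, as a shift and turn from the pose commanded when the call began, along the tool's axes at that moment; what a row does not reach only later rows make up. A row lasts 1/10 s, in which the tool goes at most 50 mm and 8.59 degrees, less where a joint would pass 70% of its speed; a pose out of reach is approached as far as the arm can. A call with a gripper value outside its range is refused whole. The fingers move at their own pace and stop on an object; FORCE is the grip in N (left out, the last holds). Time passes only in rows, so rows that repeat a pose let the fingers close. It gives the time, the measured TCP pose, the force and the opening at its end, in the units of the state.
- env.observe(): the state, without advancing time (a new reading comes with each control period).
- env.get_image(name): name is "scene" or "top" or "wrist"; returns the picture (384x512x3 uint8, red, green, blue); there is no depth.
- env.camera_model(name): a dict with "fx", "fy", "cx", "cy" (pixels), "k1" (the pictures are not rectified: a ray, as slopes to the right and down, at radius r is drawn at 1 + k1 r^2 times it, then the intrinsics apply), "origin" and "orientation" of the camera in the world. Camera axes: x right, y up, looking along -z (the intrinsics and any distortion apply to the point x, -y, -z); pixel columns grow to the right and rows downward; lengths in m; the calibration is good to about 2 mm. A picture is of the moment at which its call begins: read the wrist's pose just before it. camera_model takes no time and is no camera call; for the wrist camera it gives the pose at the moment of the call.
- env.close_job(): hands the job in, once; it reports no verdict.
The state is a dict: "time_s": time; "q": joint angles; "qvel": joint speeds; "joint_efforts": joint torques, N m; "position": TCP position; "tool_rot": TCP orientation; "ft_force": force on the tool from outside, world axes, zero at the start; "wrist_torque": the same for the moment, N m; "grip_width": finger opening in m.
Only numpy, scipy, OpenCV 4.12 (cv2) and the standard library are available. Lean on these libraries where they do the work, as an engineer would, in place of code of your own. Each camera call takes 0.05 s, during which the arm holds its last target.

## Working session

There is one attempt and no reset: what is moved stays moved. The work goes in short steps, Python scripts to look and compute and a shell command to move; the robot and the scene stay as the last step left them, time stands still between calls to the robot, and variables do not carry over. Pictures are saved under pics/ and viewed, and the job is handed in when it is done.

```bash
ls; mkdir -p pics; python3 - <<'E'
from rig import env
import cv2
o=env.observe(); print({k:o[k] for k in ('time_s','position','tool_rot','grip_width','ft_force')})
for n in ('scene','top','wrist'):
    cv2.imwrite(f'pics/{n}0.png',env.get_image(n)[:,:,::-1]); print(n,env.camera_model(n))
E
```

```text
pics
{'time_s': 0.0, 'position': array([0.14911809, 0.52912688, 0.24468869]), 'tool_rot': array([[-7.09587587e-04, -9.62470597e-01,  2.71385052e-01],
       [-1.29277156e-03,  2.71385777e-01,  9.62469786e-01],
       [-9.99998913e-01,  3.32117736e-04, -1.43682659e-03]]), 'grip_width': 0.08533854999799664, 'ft_force': array([ 1.17092871, -0.27079584, -0.6126005 ])}
scene {'fx': 376.5888575436923, 'fy': 376.5888575436923, 'cx': 250.56674464911868, 'cy': 189.5756421540546, 'k1': -0.05594457730956031, 'origin': array([ 1.182581  , -0.17218581,  0.89323678]), 'orientation': array([[ 0.31242314, -0.70810209,  0.63323235],
       [ 0.94983253,  0.22269011, -0.21960712],
       [ 0.01448968,  0.67007503,  0.74215194]])}
top {'fx': 458.1546852426461, 'fy': 458.1546852426461, 'cx': 246.14658793930568, 'cy': 190.8521803316252, 'k1': -0.04198395741918819, 'origin': array([0.29055555, 0.0692042 , 1.37200824]), 'orientation': array([[ 0.02568559,  0.98899797, -0.14568206],
       [-0.99961733,  0.02690694,  0.00641911],
       [ 0.01026835,  0.14546144,  0.98931063]])}
wrist {'fx': 326.1452839361414, 'fy': 326.1452839361414, 'cx': 253.06139019622262, 'cy': 190.76494997573644, 'k1': -0.06507813024816993, 'origin': array([0.07470305, 0.55127959, 0.372998  ]), 'orientation': array([[ 0.270732  , -0.91922774, -0.28587505],
       [ 0.96265275,  0.2579117 ,  0.08234829],
       [-0.00196631, -0.29749272,  0.95472206]])}
```

View pics/scene0.png

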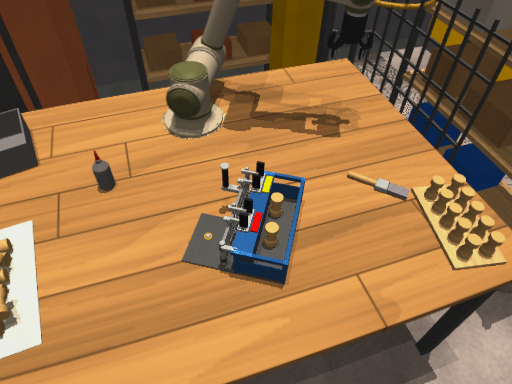

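View pics/top0.png

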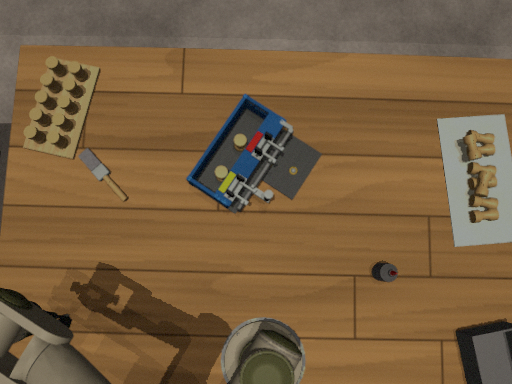

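View pics/wrist0.png

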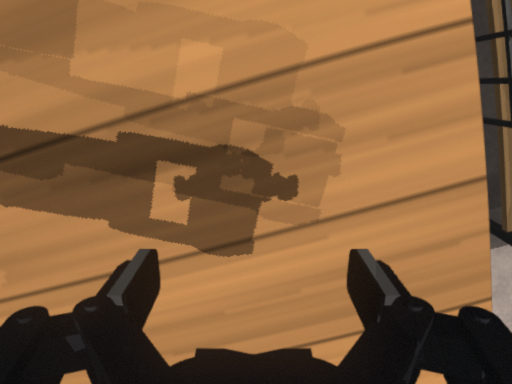

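The tote sits at about (240,150) in the top view. The red tag (255,143) is on the hinge-side catch beside the detent plate, the yellow tag (228,183) is on the free-end catch, and the handle is at (268,197). Next I'll measure these.

```bash
cat > h.py <<'E'
import numpy as np, cv2
from rig import env
def ray(m,u,v):
    xd=np.array([(u-m['cx'])/m['fx'],(v-m['cy'])/m['fy']]); x=xd.copy()
    for _ in range(20): x=xd/(1+m['k1']*(x@x))
    return m['origin'],m['orientation']@np.array([x[0],-x[1],-1.])
def onz(m,u,v,z):
    o,d=ray(m,u,v); return o+d*(z-o[2])/d[2]
def proj(m,P):
    c=m['orientation'].T@(np.asarray(P)-m['origin']); x=np.array([c[0],-c[1]])/-c[2]; x=x*(1+m['k1']*(x@x))
    return x[0]*m['fx']+m['cx'],x[1]*m['fy']+m['cy']
def tri(ms,ps):
    A=0;b=0
    R=[ray(m,*p) for m,p in zip(ms,ps)]
    for o,d in R:
        d=d/np.linalg.norm(d);M=np.eye(3)-np.outer(d,d);A=A+M;b=b+M@o
    return np.linalg.solve(A,b)
E
python3 - <<'E'
from h import *
for n in ('scene','top'):
    im=cv2.imread(f'pics/{n}0.png'); m=env.camera_model(n); hsv=cv2.cvtColor(im,cv2.COLOR_BGR2HSV)
    for c,lo,hi in (('red',(0,200,120),(5,255,255)),('yel',(26,180,100),(34,255,255)),('blue',(100,150,40),(125,255,255))):
        k=cv2.inRange(hsv,lo,hi); N,l,s,ce=cv2.connectedComponentsWithStats(k)
        for i in range(1,N):
            if s[i,4]>40:
                pts=np.argwhere(l==i)[:,::-1].astype(np.float32); r=cv2.minAreaRect(pts)
                print(n,c,s[i],ce[i].round(1),'z.106',onz(m,*ce[i],.106)[:2].round(4), [onz(m,*q,.1)[:2].round(3).tolist() for q in cv2.boxPoints(r)])
    x,y=(180,150) if n=='scene' else (180,80)
    cv2.imwrite(f'pics/{n}z.png',cv2.resize(im[y:y+140,x:x+160],None,fx=5,fy=5,interpolation=cv2.INTER_CUBIC)[:600,:800])
E
```

```text
scene red [251 213  11  19 121] [256.1 221.9] z.106 [0.6235 0.0389] [[0.64, 0.018], [0.586, 0.05], [0.597, 0.064], [0.65, 0.031]]
scene yel [262 176  11  17 108] [267.1 183.6] z.106 [0.5033 0.1131] [[0.517, 0.092], [0.464, 0.125], [0.477, 0.14], [0.529, 0.107]]
scene blue [420 103  14  13 110] [426.8 107.9] z.106 [0.3241 0.7924] [[0.305, 0.772], [0.271, 0.822], [0.325, 0.829], [0.357, 0.781]]
scene blue [409 107   7  15  42] [411.6 113.8] z.106 [0.339  0.7162] [[0.359, 0.687], [0.298, 0.752], [0.306, 0.758], [0.367, 0.693]]
scene blue [433 111  15  18 142] [439.7 119.5] z.106 [0.3956 0.7949] [[0.366, 0.781], [0.339, 0.829], [0.411, 0.826], [0.435, 0.779]]
scene blue [413 112  15  21 178] [420.2 122.2] z.106 [0.3887 0.7174] [[0.402, 0.674], [0.328, 0.754], [0.362, 0.777], [0.434, 0.697]]
scene blue [425 124  16  23 200] [432.4 134.9] z.106 [0.4593 0.7161] [[0.434, 0.691], [0.4, 0.755], [0.472, 0.755], [0.503, 0.692]]
scene blue [446 124  14  18 138] [452.9 132. ] z.106 [0.4672 0.795 ] [[0.444, 0.779], [0.418, 0.829], [0.48, 0.827], [0.503, 0.778]]
scene blue [440 137  11   9  54] [444
[... 334 characters left out ...]
2], [0.531, 0.751], [0.574, 0.692]]
scene blue [ 230  171   75  112 2424] [265.9 232.9] z.106 [0.6644 0.0514] [[0.734, -0.074], [0.413, 0.085], [0.512, 0.23], [0.806, 0.044]]
top red [247 132  15  20 111] [254.1 141.3] z.106 [0.6198 0.0422] [[0.6, 0.064], [0.65, 0.033], [0.642, 0.02], [0.591, 0.051]]
top yel [219 172  16  21 126] [226.7 181.8] z.106 [0.5012 0.116 ] [[0.481, 0.139], [0.532, 0.108], [0.524, 0.094], [0.472, 0.124]]
top blue [ 187   95   97  112 1168] [237.3 142.8] z.106 [0.6141 0.0898] [[0.507, 0.231], [0.767, 0.073], [0.685, -0.05], [0.43, 0.111]]
top blue [231 150  28  28 425] [244.9 164.2] z.106 [0.5528 0.0663] [[0.537, 0.107], [0.598, 0.068], [0.568, 0.024], [0.508, 0.062]]
```

```bash
python3 - <<'E'
import cv2
for n,(x,y) in (('scene',(180,150)),('top',(180,90))):
    im=cv2.imread(f'pics/{n}0.png')
    cv2.imwrite(f'pics/{n}z.png',cv2.resize(im[y:y+120,x:x+150],None,fx=5,fy=5,interpolation=cv2.INTER_CUBIC))
E
```

```text
(no output)
```

View pics/topz.png

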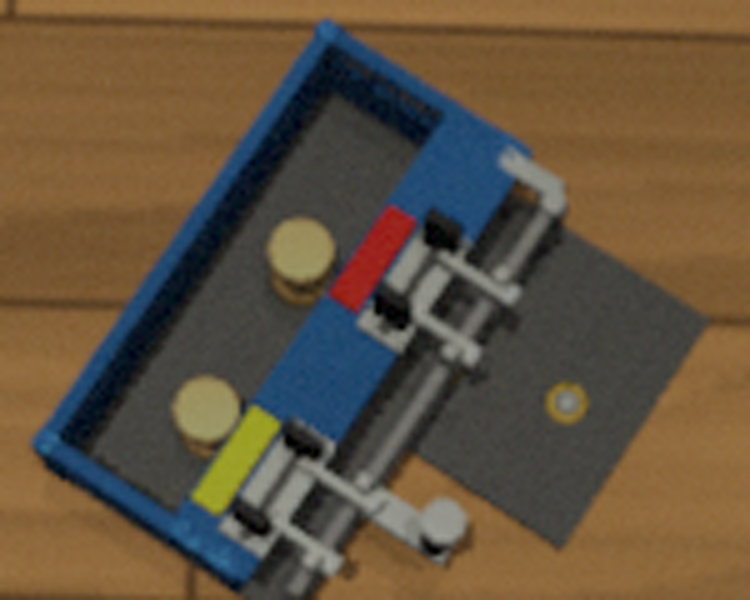

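View pics/scenez.png

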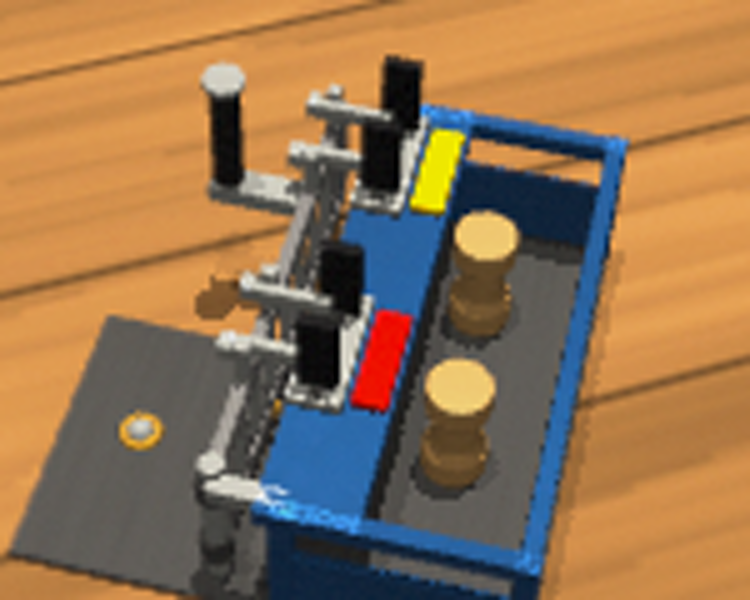

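```bash
python3 - <<'E'
from h import *
T=env.camera_model('top');S=env.camera_model('scene')
def t(a):return 180+a[0]/5,90+a[1]/5
def s(a):return 180+a[0]/5,150+a[1]/5
print('handle',tri([T,S],[t((443,520)),s((223,80))]), onz(T,*t((443,520)),.172),onz(S,*s((223,80)),.172))
for n,a,b in (('A-',(444,222),(318,314)),('A+',(396,298),(343,249)),('B-',(303,434),(381,128)),('B+',(250,512),(404,63))):
    print(n,tri([T,S],[t(a),s(b)]),onz(T,*t(a),.159),onz(S,*s(b),.159))
print('hinge',tri([T,S],[t((552,190)),s((210,462))]))
r=np.array([.6216,.0405]);y=np.array([.5022,.1145]);e=(y-r)/np.linalg.norm(y-r);x=np.array([e[1],-e[0]])
print(e,x,np.degrees(np.arctan2(e[1],e[0])))
A=r-.028*x;B=y-.028*x;print(A,B,[ (A-.026*e),(A+.026*e),(B-.026*e),(B+.026*e)])
E
```

```text
handle [0.46080097 0.00147166 0.16929541] [0.46046289 0.00179829 0.172     ] [0.46344895 0.00064984 0.172     ]
A- [0.62609489 0.00371678 0.1606606 ] [0.62652674 0.0035304  0.159     ] [0.62485914 0.0042129  0.159     ]
A+ [0.58452972 0.02952817 0.1548124 ] [0.58326475 0.02882524 0.159     ] [0.58814138 0.02923143 0.159     ]
B- [0.50777966 0.07726225 0.15431539] [0.50694028 0.07721949 0.159     ] [0.51206067 0.07569278 0.159     ]
B+ [0.46445847 0.1050556  0.15583776] [0.46382211 0.1043891  0.159     ] [0.46767506 0.1044536  0.159     ]
hinge [ 0.66069872 -0.06191047  0.10876383]
[-0.84999195  0.52679568] [0.52679568 0.84999195] 148.21079362422336
[0.60684972 0.01670023] [0.48744972 0.09070023] [array([0.62894951, 0.00300354]), array([0.58474993, 0.03039691]), array([0.50954951, 0.07700354]), array([0.46534993, 0.10439691])]
```

```bash
cat >> h.py <<'E'
def go(P,jaw=None):
    o=env.observe();R=o['tool_rot'];d=R.T@(np.asarray(P)-o['position'])
    z=R[:,2];a=np.arctan2(z[1],z[0])
    print('t',round(o['time_s'],2),'pos',o['position'].round(4),'jaw',np.degrees(a).round(2),'shift',d.round(4), 'q',np.round(o['q'],1),'w',round(o['grip_width'],4),'F',o['ft_force'].round(1))
    if jaw is not None: print('yaw',round(-((np.radians(jaw)-a+np.pi)%(2*np.pi)-np.pi),4))
E
python3 -c "
from h import *
go([.606,.0165,.25],-31.8)"
```

```text
t 0.15 pos [0.1491 0.5292 0.2449] jaw 74.26 shift [-0.0049 -0.5788 -0.3695] q [ 61.9  21.8  74.4  -0.   83.9 -12.3] w 0.0854 F [0.4 0.1 0.9]
yaw 1.851
```

```bash
python3 -m jog '[[1,-0.02,-0.579,-0.37,1.851],[1,-0.02,-0.579,-0.37,1.851],[1,-0.02,-0.579,-0.37,1.851],[1,-0.02,-0.579,-0.37,1.851],[1,-0.02,-0.579,-0.37,1.851],[1,-0.02,-0.579,-0.37,1.851],[1,-0.02,-0.579,-0.37,1.851],[1,-0.02,-0.579,-0.37,1.851],[1,-0.02,-0.579,-0.37,1.851],[1,-0.02,-0.579,-0.37,1.851],[1,-0.02,-0.579,-0.37,1.851],[1,-0.02,-0.579,-0.37,1.851],[1,-0.02,-0.579,-0.37,1.851],[1,-0.02,-0.579,-0.37,1.851],[1,-0.02,-0.579,-0.37,1.851],[1,-0.02,-0.579,-0.37,1.851],[1,-0.02,-0.579,-0.37,1.851],[1,-0.02,-0.579,-0.37,1.851]]' 40; python3 -c "
from h import *
go([.606,.0165,.24],-31.8)
m=env.camera_model('wrist'); cv2.imwrite('pics/w1.png',env.get_image('wrist')[:,:,::-1])
cv2.imwrite('pics/s1.png',env.get_image('scene')[:,:,::-1])
np.save('w1.npy',m,allow_pickle=True)
for P in [(.629,.003,.159),(.585,.0304,.159),(.606,.0165,.107)]: print(proj(m,P))
"
```

```text
time_s: 1.95
position: [0.6056, 0.0171, 0.2657]
tool_rot: [[0.0, 0.526, 0.851], [-0.0, 0.851, -0.526], [-1.0, 0.0, 0.0]]
ft_force: [0.8, 0.6, -0.5]
grip_width: 0.0853
t 1.95 pos [0.6056 0.0171 0.2657] jaw -31.72 shift [ 0.0257 -0.0003  0.0007] q [-9.6 26.9 62.7  0.  90.5 22.2] w 0.0853 F [ 0.8  0.6 -0.5]
yaw 0.0014
(np.float64(291.37697786908416), np.float64(194.323468966872))
(np.float64(222.96179407128375), np.float64(194.05116837747275))
(np.float64(255.71067541533276), np.float64(177.2100969445326))
```

View pics/w1.png

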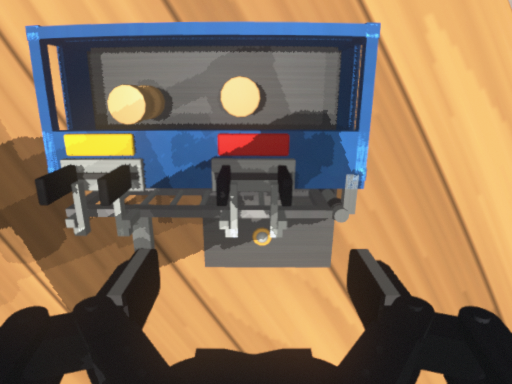

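View pics/s1.png

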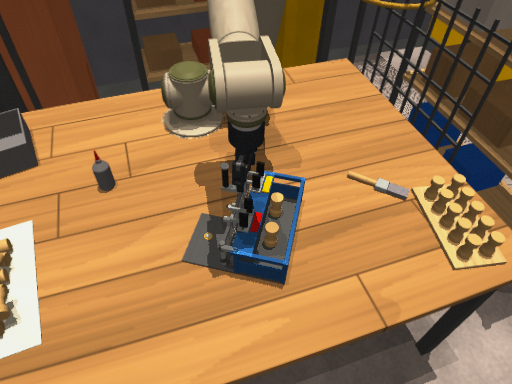

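```bash
python3 -c "
import cv2
im=cv2.imread('pics/w1.png')[140:250,200:310]
cv2.imwrite('pics/w1z.png',cv2.resize(im,None,fx=5,fy=5,interpolation=cv2.INTER_CUBIC))"
```

```text
(no output)
```

View pics/w1z.png

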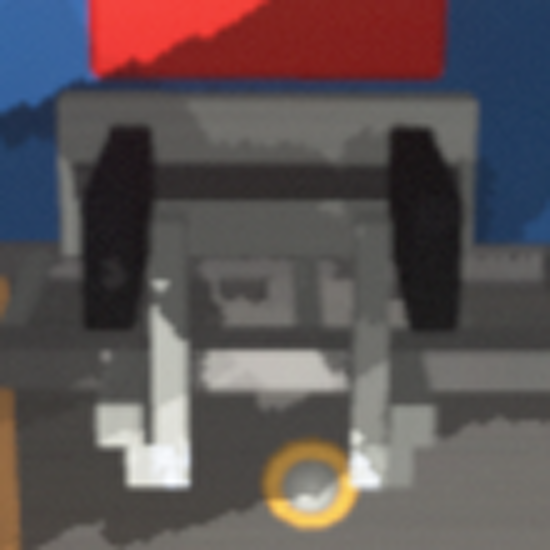

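```bash
python3 -c "
from h import *
m=np.load('w1.npy',allow_pickle=True).item()
C=np.array([.6056,.0171,0]);x=np.array([.5268,.85,0])
print('tagfront',proj(m,C+.018*x+[0,0,.106]),155.6); print('tabfront',proj(m,C-.011*x+[0,0,.159]),205.6);print('plateback',proj(m,C+.015*x+[0,0,.107]),140+97/5)
go([.6056,.0171,.16])"
```

```text
tagfront (np.float64(255.05650840969508), np.float64(157.1993687973058)) 155.6
tabfront (np.float64(255.27136944906758), np.float64(208.30274898754763)) 205.6
plateback (np.float64(255.05021982684906), np.float64(160.71638767356598)) 159.4
t 2.05 pos [0.6057 0.017  0.2657] jaw -31.73 shift [ 0.1057  0.     -0.0002] q [-9.6 26.9 62.7  0.  90.5 22.2] w 0.0853 F [ 0.  -0.   0.6]
```

```bash
python3 -m jog '[[1,0.04,0.001,0,0],[1,0.07,0.001,0,0],[1,0.09,0.001,0,0],[1,0.11,0.001,0,0],[1,0.124,0.001,0,0],[1,0.124,0.001,0,0]]' 40; python3 -c "
from h import *
cv2.imwrite('pics/w2.png',env.get_image('wrist')[:,:,::-1])"
```

```text
time_s: 2.65
position: [0.6056, 0.0176, 0.1397]
tool_rot: [[-0.004, 0.526, 0.85], [0.001, 0.85, -0.526], [-1.0, -0.001, -0.003]]
ft_force: [0.1, -0.5, 0.5]
grip_width: 0.0851
```

View pics/w2.png

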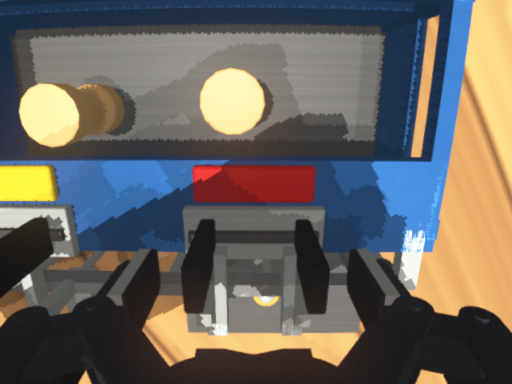

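The open fingers (inner faces at about x=160 and 348) straddle the red catch's tabs (about 182 to 328), centred and clear of everything else. Now I'll squeeze.

```bash
python3 -m jog '[[-1,0,0,0,0],[-1,0,0,0,0],[-1,0,0,0,0],[-1,0,0,0,0],[-1,0,0,0,0],[-1,0,0,0,0],[-1,0,0,0,0],[-1,0,0,0,0],[-1,0,0,0,0],[-1,0,0,0,0],[-1,0,0,0,0],[-1,0,0,0,0]]' 40; python3 -c "
from h import *
cv2.imwrite('pics/w3.png',env.get_image('wrist')[:,:,::-1])"
```

```text
time_s: 3.9
position: [0.606, 0.0178, 0.1436]
tool_rot: [[0.0, 0.527, 0.85], [0.001, 0.85, -0.527], [-1.0, 0.001, -0.0]]
ft_force: [-8.9, 4.2, 14.9]
grip_width: 0.0277
```

View pics/w3.png

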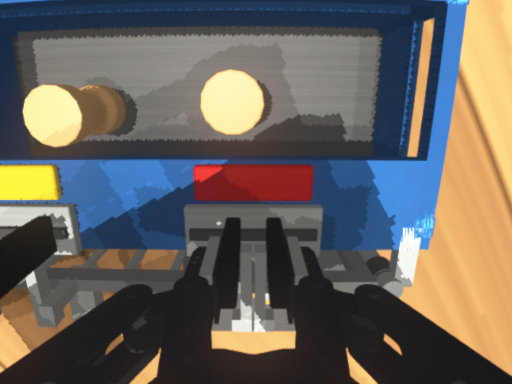

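Both tabs are in: grip width is 27.7 mm against 30 mm for fully in, and both show as moved inward in the picture. The tips brushed the base plate (15 N up), so I'll work a bit higher on catch B.

```bash
python3 -m jog '[[-1,-0.006,0,0,0],[1,-0.006,0,0,0],[1,-0.006,0,0,0],[1,-0.006,0,0,0],[1,-0.006,0,0,0],[1,-0.006,0,0,0],[1,-0.006,0,0,0],[1,-0.006,0,0,0],[1,-0.04,0,0,0],[1,-0.075,0,0,0],[1,-0.075,0,-0.05,0],[1,-0.075,0,-0.1,0],[1,-0.075,0,-0.14,0],[1,-0.075,0,-0.14,0],[1,-0.075,0,-0.14,0]]' 40; python3 -c "
from h import *
go([.487,.0908,.147],-31.8)
m=env.camera_model('wrist')
cv2.imwrite('pics/w4.png',env.get_image('wrist')[:,:,::-1])
C=np.array([.487,.0908,0]);x=np.array([.5268,.85,0]);e=np.array([-.85,.5268,0])
print('tagfront',proj(m,C+.018*x+[0,0,.106])); print('tabs',proj(m,C-.011*x+.03*e+[0,0,.159]),proj(m,C-.011*x-.03*e+[0,0,.159]));print('plateback',proj(m,C+.015*x+.038*e+[0,0,.107]),proj(m,C+.015*x-.038*e+[0,0,.107]))
"
```

```text
time_s: 5.45
position: [0.4876, 0.091, 0.2169]
tool_rot: [[0.001, 0.526, 0.85], [-0.0, 0.85, -0.526], [-1.0, 0.0, 0.001]]
ft_force: [0.3, -0.1, 0.5]
grip_width: 0.0847
t 5.45 pos [0.4876 0.091  0.2169] jaw -31.74 shift [ 0.0699 -0.0005 -0.0004] q [-3.1 17.8 85.6 -0.  76.6 28.6] w 0.0847 F [ 0.3 -0.1  0.5]
yaw 0.001
tagfront (np.float64(254.66058710426725), np.float64(170.90971485628478))
tabs (np.float64(207.0942569802731), np.float64(236.2804335718153)) (np.float64(302.78299701642385), np.float64(236.37769256374224))
plateback (np.float64(204.3039926037116), np.float64(175.05740950170008)) (np.float64(304.98145572109183), np.float64(175.18807358632324))
```

View pics/w4.png

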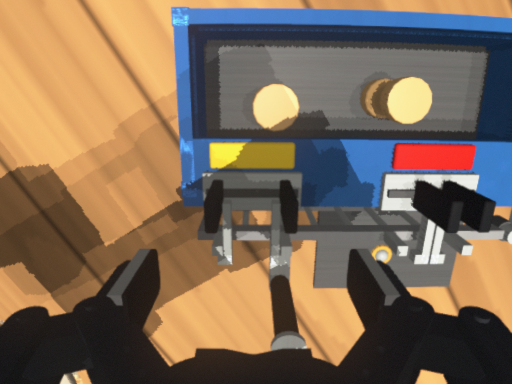

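Both red-tag tabs are in, seen close together at (430,205) and (475,208), and the yellow-tag tabs span x of about 204 to 299. Descending on those.

```bash
python3 -m jog '[[1,0.02,0,-0.001,0],[1,0.04,0,-0.001,0],[1,0.055,0,-0.001,0],[1,0.07,0,-0.001,0],[1,0.07,0,-0.001,0]]' 40; python3 -c "
from h import *
cv2.imwrite('pics/w5.png',env.get_image('wrist')[:,:,::-1])"
```

```text
time_s: 6.0
position: [0.487, 0.0906, 0.1445]
tool_rot: [[-0.004, 0.528, 0.849], [0.0, 0.849, -0.528], [-1.0, -0.002, -0.003]]
ft_force: [-0.3, 0.0, -0.0]
grip_width: 0.0851
```

View pics/w5.png

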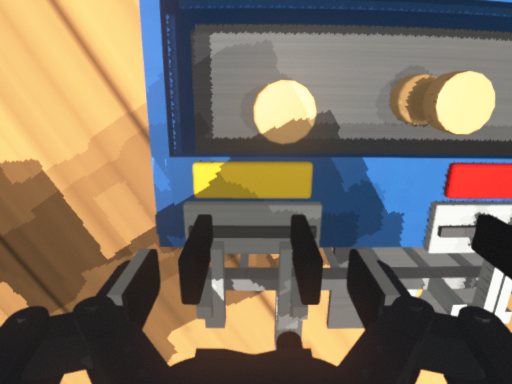

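Tabs at x of about 180 to 322, fingers at 160 to 348: straddled and clear. I'll raise 3 mm and squeeze.

```bash
python3 -m jog '[[1,-0.003,0,0,0],[-1,-0.003,0,0,0],[-1,-0.003,0,0,0],[-1,-0.003,0,0,0],[-1,-0.003,0,0,0],[-1,-0.003,0,0,0],[-1,-0.003,0,0,0],[-1,-0.003,0,0,0],[-1,-0.003,0,0,0],[-1,-0.003,0,0,0],[-1,-0.003,0,0,0],[-1,-0.003,0,0,0],[-1,-0.003,0,0,0]]' 40
python3 -m jog '[[-1,0,0,0,0],[1,0,0,0,0],[1,0,0,0,0],[1,0,0,0,0],[1,0,0,0,0],[1,0,0,0,0],[1,0,0,0,0],[1,0,0,0,0],[1,-0.04,0,0,0],[1,-0.09,0,0,0],[1,-0.14,0,0,0],[1,-0.14,0,0,0]]' 40; python3 -c "
from h import *
go([.462,.0015,.3],-31.8)
m=env.camera_model('wrist');np.save('w6.npy',m,allow_pickle=True)
cv2.imwrite('pics/w6.png',env.get_image('wrist')[:,:,::-1])"
```

```text
time_s: 7.35
position: [0.4869, 0.0916, 0.1509]
tool_rot: [[0.002, 0.527, 0.85], [0.0, 0.85, -0.527], [-1.0, 0.001, 0.001]]
ft_force: [-4.5, 2.1, 13.8]
grip_width: 0.0269
time_s: 8.55
position: [0.4886, 0.0913, 0.2957]
tool_rot: [[0.012, 0.527, 0.85], [-0.001, 0.85, -0.527], [-1.0, 0.006, 0.011]]
ft_force: [1.0, -0.1, -1.0]
grip_width: 0.0855
t 8.55 pos [0.4886 0.0913 0.2957] jaw -31.79 shift [-0.0045 -0.0903  0.0248] q [-3.1 14.2 77.2 -0.  87.9 28.7] w 0.0855 F [ 1.  -0.1 -1. ]
yaw 0.0002
```

View pics/w6.png

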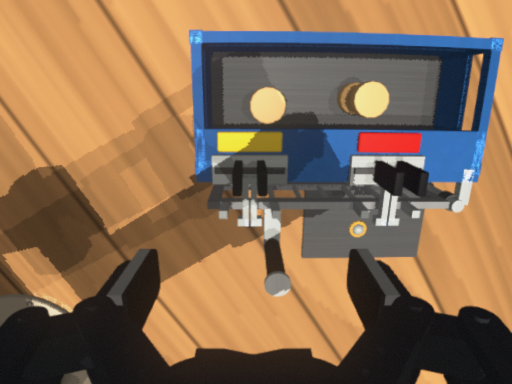

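All four tabs are in: each pair sits close together at (237–262,178) and (388–415,178). The handle cap is at (278,284). Next I'll locate the handle precisely.

```bash
python3 - <<'E'
from h import *
m=np.load('w6.npy',allow_pickle=True).item()
im=cv2.imread('pics/w6.png')
T=env.camera_model('top');S=env.camera_model('scene')
print('wrist',onz(m,277.7,283,.174))
print(tri([T,S,m],[(268.6,194),(224.6,166),(277.7,283)]))
# hinge top seen in wrist
print('hinge @.11',onz(m,459,205,.109))
cv2.imwrite('pics/w6z.png',cv2.resize(im[180:300,200:300],None,fx=5,fy=5,interpolation=cv2.INTER_CUBIC))
E
```

```text
wrist [0.46130718 0.00643165 0.174     ]
[0.46018854 0.00194026 0.16819584]
hinge @.11 [ 0.65512839 -0.05583302  0.109     ]
```

View pics/w6z.png

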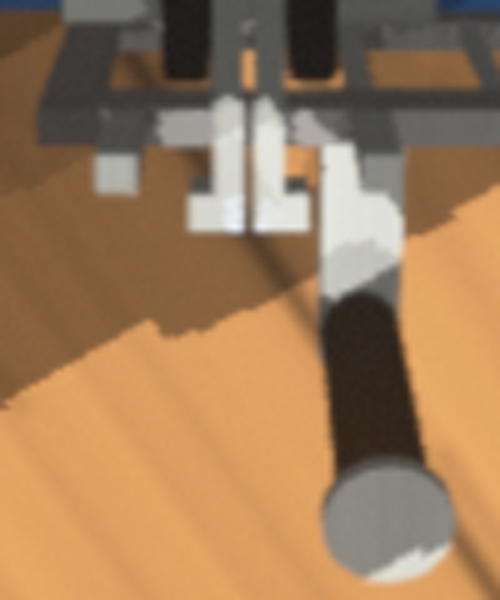

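```bash
python3 -c "
from h import *
go([.461,.004,.235],-31.8)"
```

```text
t 8.6 pos [0.4876 0.0913 0.2923] jaw -31.79 shift [ 0.0571 -0.0884  0.023 ] q [-3.1 14.4 77.6  0.  87.7 28.7] w 0.0853 F [ 0.  -0.2 -0.9]
yaw 0.0002
```

```bash
python3 -m jog '[[1,0,-0.045,0.012,0],[1,0,-0.088,0.023,0],[1,0.05,-0.088,0.023,0],[1,0.055,-0.088,0.023,0],[1,0.055,-0.088,0.023,0]]' 40; python3 -c "
from h import *
go([.461,.004,.135],-31.8)
cv2.imwrite('pics/w7.png',env.get_image('wrist')[:,:,::-1])
cv2.imwrite('pics/s7.png',env.get_image('scene')[100:290,150:350,::-1].repeat(3,0).repeat(3,1))"
```

```text
time_s: 9.1
position: [0.4596, 0.0047, 0.2336]
tool_rot: [[-0.003, 0.527, 0.85], [0.001, 0.85, -0.527], [-1.0, -0.001, -0.003]]
ft_force: [0.6, 0.4, 0.4]
grip_width: 0.0853
t 9.1 pos [0.4596 0.0047 0.2336] jaw -31.79 shift [0.0986 0.0002 0.0019] q [-14.2  13.4  88.9   0.   77.9  17.6] w 0.0853 F [0.6 0.4 0.4]
yaw 0.0002
```

View pics/w7.png

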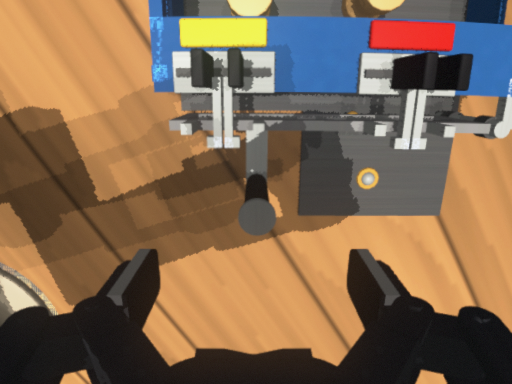

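View pics/s7.png

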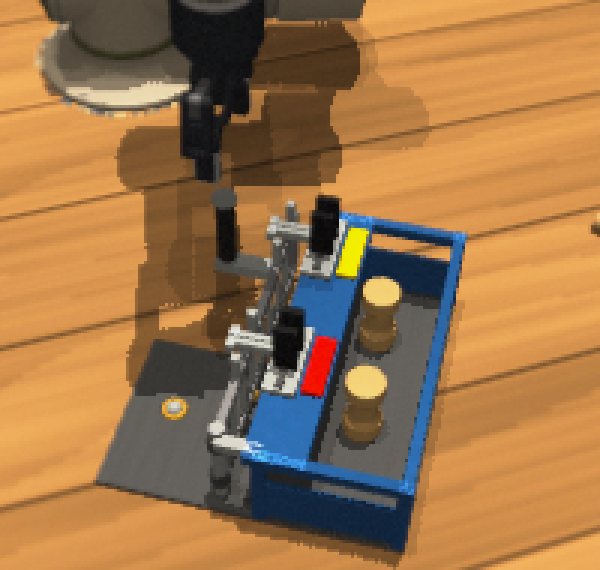

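```bash
python3 -c "
from h import *
m=env.camera_model('wrist'); print(onz(m,257,216,.173)); go([.461,.004,.138],-31.8)"
```

```text
[0.46173577 0.00465917 0.173     ]
t 9.2 pos [0.4607 0.0048 0.2355] jaw -31.73 shift [ 0.0975 -0.0006  0.0005] q [-14.2  13.3  88.7   0.   77.9  17.6] w 0.0852 F [0.3 0.2 0.2]
yaw 0.0013
```

Cap found at (257,216), giving (0.4617, 0.0047), which agrees with the aim. Descending and gripping.

```bash
python3 -m jog '[[1,0.03,0,0.0005,0],[1,0.06,0,0.0005,0],[1,0.08,0,0.0005,0],[1,0.097,0,0.0005,0],[1,0.097,0,0.0005,0]]' 40; python3 -m jog '[[-1,0,0,0,0],[-1,0,0,0,0],[-1,0,0,0,0],[-1,0,0,0,0],[-1,0,0,0,0],[-1,0,0,0,0],[-1,0,0,0,0],[-1,0,0,0,0],[-1,0,0,0,0],[-1,0,0,0,0],[-1,0,0,0,0],[-1,0,0,0,0]]' 60;  python3 - <<'E'
from h import *
go([.461,.004,.138],-31.8)
cv2.imwrite('pics/w8.png',env.get_image('wrist')[:,:,::-1])
R=env.observe()['tool_rot'];p=lambda t:.206*np.array([np.cos(np.radians(162.2)+t),np.sin(np.radians(162.2)+t),0])
for t in np.arange(0,1.5,.05): print(round(t,2),(R.T@(p(t)-p(0))).round(4)[1:])
E
```

```text
time_s: 9.7
position: [0.4606, 0.0047, 0.1369]
tool_rot: [[-0.001, 0.526, 0.851], [0.0, 0.851, -0.526], [-1.0, -0.0, -0.001]]
ft_force: [-0.1, 0.2, 0.1]
grip_width: 0.0853
time_s: 10.9
position: [0.4613, 0.0037, 0.138]
tool_rot: [[0.003, 0.527, 0.85], [-0.001, 0.85, -0.527], [-1.0, 0.001, 0.003]]
ft_force: [2.4, -2.5, 6.2]
grip_width: 0.0167
t 10.9 pos [0.4613 0.0037 0.138 ] jaw -31.81 shift [-0.      0.0001 -0.0004] q [-14.3  19.8  97.8  -0.   62.2  17.5] w 0.0167 F [ 2.4 -2.5  6.2]
yaw -0.0001
0.0 [0. 0.]
0.05 [-0.0099  0.0027]
0.1 [-0.0197  0.006 ]
0.15 [-0.0293  0.0097]
0.2 [-0.0387  0.0139]
0.25 [-0.0479  0.0185]
0.3 [-0.0568  0.0237]
0.35 [-0.0655  0.0292]
0.4 [-0.0739  0.0352]
0.45 [-0.082   0.0416]
0.5 [-0.0897  0.0484]
0.55 [-0.0971  0.0555]
0.6 [-0.1042  0.0631]
0.65 [-0.1108  0.0709]
0.7 [-0.117   0.0791]
0.75 [-0.1229  0.0876]
0.8 [-0.1283  0.0964]
0.85 [-0.1332  0.1054]
0.9 [-0.1377  0.1147]
0.95 [-0.1417  0.1242]
1.0 [-0.1453  0.1338]
1.05 [-0.1483  0.1437]
1.1 [-0.1509  0.1536]
1.15 [-0.153   0.1637]
1.2 [-0.1545  0.1739]
1.25 [-0.1555  0.1842]
1.3 [-0.1561  0.1944]
1.35 [-0.1561  0.2047]
1.4 [-0.1556  0.215 ]
1.45 [-0.1546  0.2253]
```

View pics/w8.png

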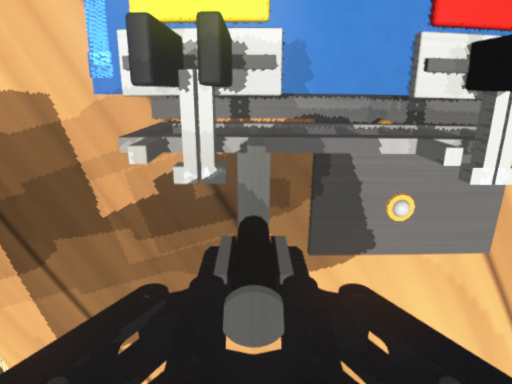

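The handle sits between the fingers (cap at (254,315)), width 16.7 mm against 18 mm in diameter. Swinging along the arc to 0.4 rad first.

```bash
python3 -m jog '[[-1,0,-0.01,0.003,0],[-1,0,-0.02,0.006,0],[-1,0,-0.029,0.01,0],[-1,0,-0.039,0.014,0],[-1,0,-0.048,0.0185,0],[-1,0,-0.057,0.024,0],[-1,0,-0.0655,0.029,0],[-1,0,-0.074,0.035,0],[-1,0,-0.074,0.035,0]]' 60;  python3 - <<'E'
from h import *
p=lambda t:.206*np.array([np.cos(np.radians(162.2)+t),np.sin(np.radians(162.2)+t),0])
go(np.array([.461,.004,.138])+p(.4)-p(0))
cv2.imwrite('pics/w9.png',env.get_image('wrist')[:,:,::-1])
E
```

```text
time_s: 11.85
position: [0.4519, -0.078, 0.138]
tool_rot: [[0.002, 0.528, 0.849], [-0.0, 0.849, -0.528], [-1.0, 0.001, 0.002]]
ft_force: [2.4, 1.5, 7.4]
grip_width: 0.0165
t 11.85 pos [ 0.4519 -0.078   0.138 ] jaw -31.87 shift [-0.      0.0006 -0.0003] q [-24.7  19.6  98.1   0.1  62.1   7.2] w 0.0165 F [2.4 1.5 7.4]
```

View pics/w9.png

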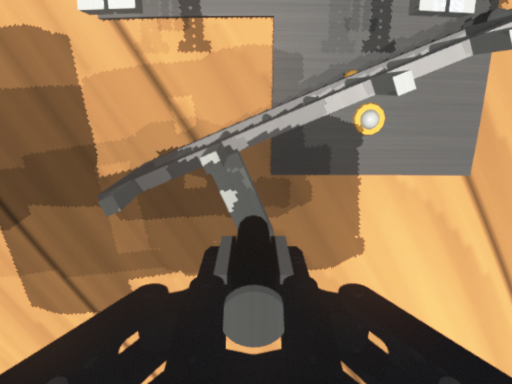

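The gate is following (about 0.4 rad) with low force. Continuing through the detent to about 1.0 rad.

```bash
python3 -m jog '[[-1,0,-0.008,0.0065,0],[-1,0,-0.016,0.013,0],[-1,0,-0.023,0.0205,0],[-1,0,-0.0305,0.028,0],[-1,0,-0.037,0.036,0],[-1,0,-0.043,0.044,0],[-1,0,-0.049,0.0525,0],[-1,0,-0.0545,0.061,0],[-1,0,-0.0595,0.07,0],[-1,0,-0.064,0.0795,0],[-1,0,-0.068,0.089,0],[-1,0,-0.0715,0.0985,0],[-1,0,-0.0715,0.0985,0]]' 60;  python3 - <<'E'
from h import *
p=lambda t:.206*np.array([np.cos(np.radians(162.2)+t),np.sin(np.radians(162.2)+t),0])
go(np.array([.461,.004,.138])+p(1.4)-p(0))
cv2.imwrite('pics/w10.png',env.get_image('wrist')[:,:,::-1])
E
```

```text
time_s: 13.2
position: [0.4976, -0.1904, 0.1379]
tool_rot: [[0.001, 0.527, 0.85], [0.0, 0.85, -0.527], [-1.0, 0.0, 0.0]]
ft_force: [-1.1, 1.7, 10.8]
grip_width: 0.0165
t 13.2 pos [ 0.4976 -0.1904  0.1379] jaw -31.82 shift [-0.     -0.0097  0.0815] q [-33.7  26.1  86.7   0.   67.1  -1.9] w 0.0165 F [-1.1  1.7 10.8]
```

View pics/w10.png

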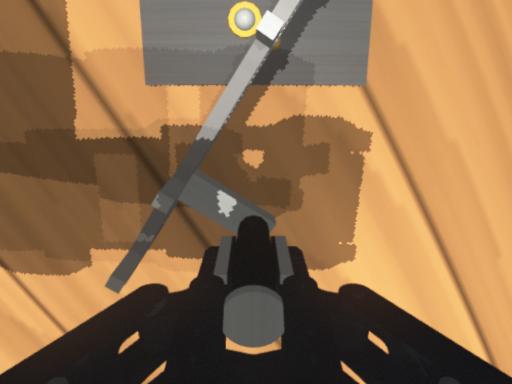

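```bash
python3 -m jog '[[-1,0,-0.003,0.01,0],[-1,0,-0.0055,0.02,0],[-1,0,-0.0075,0.03,0],[-1,0,-0.009,0.04,0],[-1,0,-0.0105,0.05,0],[-1,0,-0.011,0.0605,0],[-1,0,-0.011,0.071,0],[-1,0,-0.0105,0.081,0],[-1,0,-0.0105,0.081,0],[-1,0,-0.0105,0.081,0],[-1,0,-0.0105,0.081,0],[-1,0,-0.0105,0.081,0],[-1,0,-0.0105,0.081,0]]' 60;  python3 - <<'E'
from h import *
go([.562,-.243,.138])
for n in ('wrist','scene','top'): cv2.imwrite(f'pics/{n}11.png',env.get_image(n)[:,:,::-1])
for n in('scene','top'):
    x,y=(100,100) if n=='scene' else (20,40)
    im=[cv2.imread(f'pics/{n}{k}.png') for k in(0,11)]
    x,y,w,h=(80,110,340,190) if n=='scene' else (20,30,390,260)
    cv2.imwrite(f'pics/{n}cmp.png',cv2.resize(np.vstack([i[y:y+h,x:x+w] for i in im]),None,fx=1.5 if n=='scene' else 1.1,fy=1.5 if n=='scene' else 1.1))
E
```

```text
time_s: 14.55
position: [0.5599, -0.2417, 0.138]
tool_rot: [[-0.001, 0.527, 0.85], [-0.0, 0.85, -0.527], [-1.0, -0.001, -0.001]]
ft_force: [-4.3, -1.5, 8.9]
grip_width: 0.0166
t 14.55 pos [ 0.5599 -0.2417  0.138 ] jaw -31.81 shift [-0.     -0.      0.0025] q [-34.4  32.9  73.7  -0.1  73.4  -2.6] w 0.0166 F [-4.3 -1.5  8.9]
```

View pics/wrist11.png

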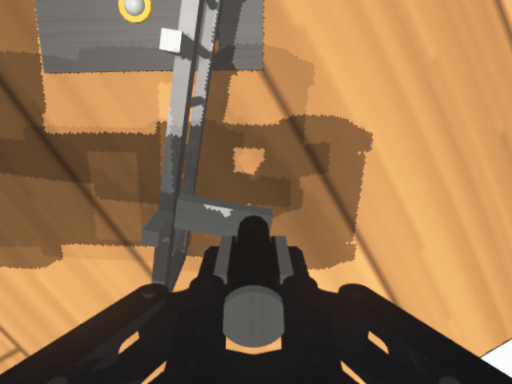

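View pics/scenecmp.png

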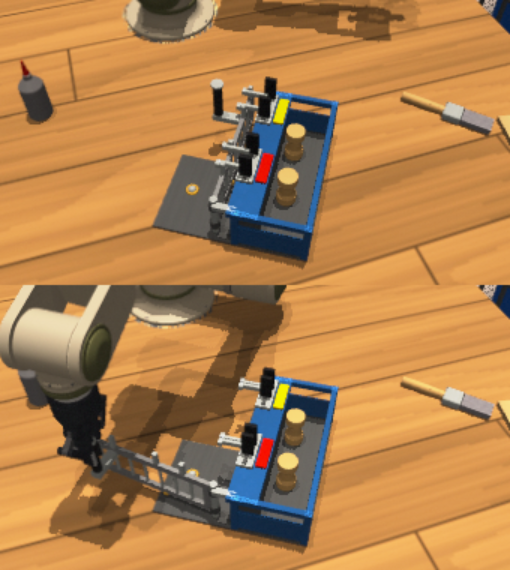

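View pics/topcmp.png

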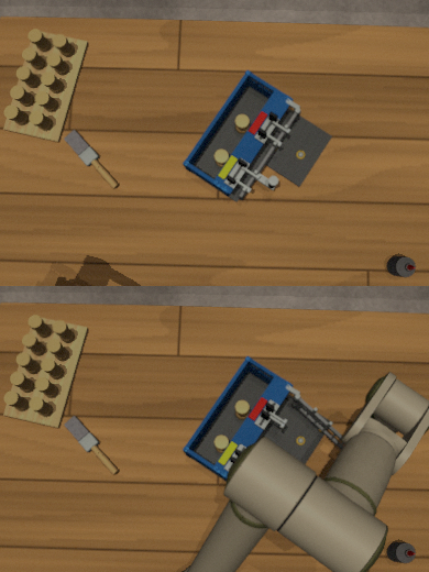

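The gate stands at about 80 degrees in the views, and the cores, brush and bottle are where they were. One settled reading, then I hand in.

```bash
python3 -m jog '[[-1,0,0,0,0],[-1,0,0,0,0],[-1,0,0,0,0]]' 60; python3 -c "
from h import *
o=env.observe();print(o['qvel']); d=o['position'][:2]-[.658,-.0614]; print(np.linalg.norm(d),np.degrees(np.arctan2(d[1],d[0]))%360-162.2)
print(env.close_job())"
```

```text
time_s: 15.0
position: [0.5599, -0.2417, 0.138]
tool_rot: [[-0.001, 0.527, 0.85], [-0.0, 0.85, -0.527], [-1.0, -0.001, -0.001]]
ft_force: [-3.9, -1.1, 7.8]
grip_width: 0.0165
[ 0.00124022  0.08067476  0.0867229   0.07010243  0.02315257 -0.0404618 ]
0.20527269932160408 79.25029946488331
the job is handed in; nothing more can be done
None
```

I squeezed the red-tagged catch (catch_a) fully in first, then the yellow-tagged one. I then swung the gate by its handle past the detent to about 79 degrees (1.38 rad) and handed in at 15 s, still gripping the handle at 60 N.

**Last checks:**
- **Handle:** the grip is closed on it at 16.5 mm wide; the handle is 18 mm in diameter. The arm is still, and its measured distance from the hinge is 205 mm (206 mm expected).
- **Catch tabs:** all four looked fully in after squeezing. The grip read 27.7 mm on the red-tagged catch and 26.9 mm on the yellow-tagged one, a little under the nominal 30 mm. I put this down to finger calibration, as the handle also read 1.5 mm narrow.
- **Cores, bottle and brush:** they look unmoved in the before and after pictures, judged by eye rather than measured.
- **Forces:** about 15 N upward on the tool while squeezing each catch, and at most 11 N or so in the readings after each swing.

**Disagreements:** the first views of the tags and handle differed by 4 to 5 mm between cameras. I took values in between and rechecked with the wrist camera before each grasp.

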